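# Fit the crank on the hand mill and wind it

## Task

Take the short crank with the square hole by its wooden knob, fit it all the way down onto the square shaft of the hand mill, and wind it clockwise (seen from above) at least two full turns. Leave the crank sitting on the mill and let go of it; do not disturb the longer crank with the round hole.

Things in the scene. Friction and masses are not known exactly. Their poses are not given: they have to be found in the camera images.
- crank: The crank to use (loose, 130 g), lying upright: round steel hub 44 mm across, 22 mm high, with a 20 mm square hole through it; a flat arm 14 mm wide, its top level with the hub's; an upright dark wooden knob at the far end. Origin: hole centre at the hub's underside; z up, x along the arm to the knob; the hole's sides lie along x and y. A nut below the knob reaches down level with the hub's underside.
- crank_grip (a point): Grip point on the short crank's knob, on the knob's axis: 65 mm along x and 53 mm above the crank's origin. The knob is 24 mm thick, from 24 to 74 mm above that origin. It turns freely on its upright pin with slight friction (0.02 N m), so held by the knob the crank keeps its heading while carried, and the gripper need not turn while winding.
- long_crank: The other crank, a bystander to be left where it lies: the same kind of arm and knob, but the arm is longer (95 mm from hole to knob axis), the hub smaller (32 mm across) and its hole round (14 mm). Origin: hole centre at the hub's underside; x along the arm to the knob.
- shaft_foot (a point): Foot of the mill's square steel shaft, on its axis, at the collar's flat top (52 mm across) on which a fitted hub rests; axes as the mill's. The shaft is 16 mm square for 14 mm up from here, then tapers over 10 mm to a blunt tip 7 mm square. With spindle at 0 its sides lie along the mill's x and y; the crank fits in any of four headings, with about 15 degrees of play.
- mill: The hand mill, fixed: an squat light metal drum 100 mm across on a black foot 108 mm across, a short dark spout low on its front (-x side, reaching 73 mm from the axis), a dark collar on top and the upright square shaft. Origin: centre of the underside, on the shaft's axis; z up. The collar's top is 80 mm, the shaft's tip 104 mm above the origin. Cupboards hang beyond x = 0.60, from z = 0.54 up.
- spindle (a joint): Turn of the mill's square shaft in rad: 0 at the start, grows as it turns clockwise seen from above (6.28 a turn). It stays where it is left, takes 0.12 N m (about 2 N at the knob), and is stopped at -0.35 the other way.
Mind the look-alikes: they are no part of the job. What is shaped like the crank but green is not meant.

How it is judged (in metres and radians):
On the way, in this order (a step that is already met when the one before it is completed fails the run):
1. the short crank sits all the way down on the mill's shaft, which has not been wound yet (horizontal distance between crank and mill below 0.008 m and z of crank in the frame of mill between 0.074 and 0.086 m and angle between crank's own z axis and vertical below 0.15 rad and value of joint spindle below 1.5 rad), for 0.2 s.
2. the fitted crank has been wound one full turn clockwise (horizontal distance between crank and mill below 0.008 m and z of crank in the frame of mill between 0.074 and 0.086 m and angle between crank's own z axis and vertical below 0.15 rad and value of joint spindle between 5.5 and 9 rad), for 0.05 s.
3. the fitted crank has been wound two full turns clockwise (horizontal distance between crank and mill below 0.008 m and z of crank in the frame of mill between 0.074 and 0.086 m and angle between crank's own z axis and vertical below 0.15 rad and value of joint spindle above 11.6 rad), for 0.1 s.
At the end, for the whole second after the job is handed in: The short crank sits upright on the mill's shaft, hub down on the collar (8 mm off the axis, 6 mm high, 0.15 rad at most) and at rest; the shaft has turned clockwise two turns (at least 11.6 rad, allowing for play); the long crank is within 40 mm of where it lay (all of step 3 and linear speed of crank below 0.02 m/s and distance of long_crank from where it was at the start of the episode below 0.04 m); the robot touches nothing.
It fails at once if the long crank is moved more than 40 mm (distance of long_crank from where it was at the start of the episode above 0.04 m).
It fails at once if the shaft is turned without the crank on it (value of joint spindle above 1.5 rad and horizontal distance between crank and mill above 0.03 m).
It also fails if it takes over 62 s, if anything falls off the work surface, if the arm or the gripper's body presses on something with over 40 N, if the wrist force passes 120 N, or if a joint passes its speed limit or range.

## Robot

A 6-joint arm with a two-finger parallel gripper is mounted at the origin on a cart in front of the work surface, level with it; the furniture and walls round the work are solid. World frame = base frame: x ahead of the robot, y to its left, z up, the work surface at z = 0. Lengths are in mm, angles in degrees, forces in N, time in s.
With the tool pointing down it reaches from about 275 to 875 mm from the base axis. Payload 12.5 kg.
Tool frame: the origin (TCP) lies at the centre of the arm's flange, where the gripper is bolted on; the fingertips stand 173 mm ahead of it and the grasp point (between the pads) lies 155 mm ahead of it; y points along the fingers, z is the direction in which the jaws open and shut, and the axes are right-handed (so a half turn about y gives the same grasp; the last joint's range is limited). The gripper opens to 85 mm and grips with 20 to 120 N. Pads are 22 mm wide; open, the fingers measure 114 mm over their backs; the gripper's body (76 mm by 85 mm) begins 54 mm behind the grasp point. The pads swing forward as they close: fully open they stand 13 mm farther back than shut.
Start: joints at [-69.477, 20.094, 94.641, -0, 65.266, -4.847], TCP at [235.676, -496.933, 404.69] pointing down, gripper open.
Joint ranges: [-157.81, 157.81], [-45, 120.19], [0.68, 151.7], [-89.99, 269.99], [4.06, 180], [-164.3, 164.3]. Speed limits (degrees/s): [127.2, 127.2, 159.86, 180, 180, 180].

## Interface

Orientations are given as a 3x3 rotation matrix whose columns are the frame's x, y, z axes.
In Python, from plant import sense, read_camera, job_done, boxes_of, spot_point gives the robot as it stands. The module is installed in compiled form; this text tells all that it offers.
- The arm moves only by the shell command python3 -m pendant 'ROWS' [FORCE]. ROWS is JSON, a list of rows, each a list of 7 numbers: the turn, a rotation vector about the tool's x, y, z in degrees, then the shift along the tool's x, y, z in cm, then the opening, from -1 (shut) to 1 (fully open). In form: [[wx, wy, wz, x, y, z, claw], ...]. A call has 1 to 20 rows; each row is the pose to reach, as a shift and turn from the pose commanded when the call began, along the tool's axes at that moment; what a row does not reach only later rows make up. A row lasts 1/12 s, in which the tool goes at most 41.7 mm and 7.16 degrees, less where a joint would pass 70% of its speed; a pose out of reach is approached as far as the arm can. A call with a gripper value outside its range is refused whole. The fingers move at their own pace and stop on an object; FORCE is the grip in N (left out, the last holds). Time passes only in rows, so rows that repeat a pose let the fingers close. It gives the time, the measured TCP pose, the force and the opening at its end, in the units of the state.
- sense(): the state, without advancing time (a new reading comes with each control period).
- read_camera(name): name is "side" or "top"; returns a dict with "color" (400x640x3 uint8, red, green, blue), "camera_matrix" (3x3 intrinsics, pixels), "position" and "rotation" of the camera in the world. Camera axes: x right, y down, z forward; pixel columns grow to the right and rows downward; lengths in mm; the calibration is good to about 2 mm. A picture is of the moment at which its call begins. There is no depth.
- job_done(): hands the job in, once; it reports no verdict.
Trained networks look in a picture, given as the dict that the camera call returned (one of the last four; its "shot" number tells which), for a name from the list of things; names that differ only in an ending like _2 or _b are one class to them, and where a whole thing is asked for, a point or a joint stands for the part that bears it (a point fixed in the world has none). Each returns a list of dicts, best first, with "score" (0 to 1); they miss things now and then, are a little off and sometimes report something else, mostly with a low value. They report only what shows in the picture. A call takes as long as a camera call. They do not tell look-alikes from the thing itself.
- boxes_of(picture, query): "extent" ([centre column, centre row, width, height] in pixels, round what is visible of it).
- spot_point(picture, query): "pixel" ([column, row] in pixels: a listed point, or the origin of a listed thing).
The state is a dict: "clock": time; "joint_pos": joint angles; "qd": joint speeds; "joint_torque": joint torques, N m; "ee_pos": TCP position; "tcp_rot": TCP orientation; "wrist_force": force on the tool from outside, world axes, zero at the start; "wrist_torque": the same for the moment, N m; "opening": finger opening in mm.
Only numpy, scipy, OpenCV 4.12 (cv2) and the standard library are available. Lean on these libraries where they do the work, as an engineer would, in place of code of your own. Each camera call takes 0.05 s, during which the arm holds its last target.

## Working session

There is one attempt and no reset: what is moved stays moved. The work goes in short steps, Python scripts to look and compute and a shell command to move; the robot and the scene stay as the last step left them, time stands still between calls to the robot, and variables do not carry over. Pictures are saved under pics/ and viewed, and the job is handed in when it is done.

```bash
mkdir -p pics
cat > h.py <<'E'
import numpy as np,cv2,json
from plant import *
def save(p,n):
    cv2.imwrite('pics/'+n,p['color'][:,:,::-1])
def ray(p,px):
    K=np.array(p['camera_matrix']);R=np.array(p['rotation']);c=np.array(p['position'])
    d=R@np.linalg.solve(K,[px[0],px[1],1.]);return c,d
def atz(p,px,z):
    c,d=ray(p,px);return c+d*(z-c[2])/d[2]
def proj(p,X):
    K=np.array(p['camera_matrix']);R=np.array(p['rotation']);c=np.array(p['position'])
    q=K@(R.T@(np.array(X,float)-c));return q[:2]/q[2]
E
python3 - <<'E'
from h import *
s=sense();print(s)
for n in('top','side'):
    p=read_camera(n);save(p,n+'0.png');print(n,p['position'],np.array(p['rotation']).round(3).tolist(),p['camera_matrix'])
    for q in('crank','long_crank','mill'):
        print(q,boxes_of(p,q)[:4])
    for q in('crank','crank_grip','shaft_foot','long_crank','mill'):
        print(q,spot_point(p,q)[:4])
E
```

```text
{'clock': 0.0, 'joint_pos': array([-6.94778654e+01,  2.01245018e+01,  9.46772963e+01, -1.34055830e-03,
        6.52680205e+01, -4.84798013e+00]), 'qd': array([-0.08242136, -0.03093677, -0.05400199,  0.08444335, -0.04074596,
       -0.00905882]), 'joint_torque': array([-1.03134833e-03, -5.06103480e+01, -2.91406310e+01, -2.21088139e-04,
        4.53847926e-03,  5.98497422e-06]), 'ee_pos': array([ 235.62257768, -496.82390872,  404.15443956]), 'tcp_rot': array([[-9.03554720e-01, -4.47093361e-04,  4.28472482e-01],
       [-4.28472708e-01,  1.13377997e-03, -9.03554012e-01],
       [-8.18205190e-05, -9.99999257e-01, -1.21599955e-03]]), 'wrist_force': array([-0.11573427,  0.11744529, -0.70903611]), 'wrist_torque': array([ 0.01336502, -0.00258382, -0.00332814]), 'opening': 85.44644324791231}
top [ 396.81621235  -12.50149627 1274.78957992] [[0.004, -0.998, 0.057], [-1.0, -0.002, 0.024], [-0.024, -0.057, -0.998]] [[441.76263723   0.         319.93709768]
 [  0.         441.76263723 204.21113206]
 [  0.           0.           1.        ]]
crank [{'extent': [380.3, 184.2, 34.2, 21.9], 'score': 0.
[... 609 characters left out ...]
] [[439.18496386   0.         318.99951902]
 [  0.         439.18496386 199.77167537]
 [  0.           0.           1.        ]]
crank [{'extent': [326.0, 180.0, 29.6, 30.0], 'score': 0.8}]
long_crank [{'extent': [320.0, 198.8, 37.7, 28.3], 'score': 0.84}]
mill [{'extent': [274.6, 268.1, 27.6, 48.3], 'score': 0.82}]
crank [{'pixel': [373.5, 182.0], 'score': 0.58}, {'pixel': [316.2, 194.1], 'score': 0.58}]
crank_grip [{'pixel': [357.9, 166.5], 'score': 0.77}, {'pixel': [333.5, 172.2], 'score': 0.66}]
shaft_foot [{'pixel': [263.3, 248.7], 'score': 0.7}]
long_crank [{'pixel': [335.4, 206.7], 'score': 0.71}]
mill [{'pixel': [263.9, 276.8], 'score': 0.69}, {'pixel': [259.1, 248.7], 'score': 0.5}]
```

Run:
```python
import cv2
a=cv2.imread('pics/top0.png')
cv2.imwrite('pics/top0z.png',cv2.resize(a[150:260,190:450],None,fx=3,fy=3,interpolation=cv2.INTER_CUBIC))
a=cv2.imread('pics/side0.png')
cv2.imwrite('pics/side0z.png',cv2.resize(a[140:300,220:420],None,fx=3.6,fy=3.6,interpolation=cv2.INTER_CUBIC))
```

```text
(no output)
```

View pics/top0.png

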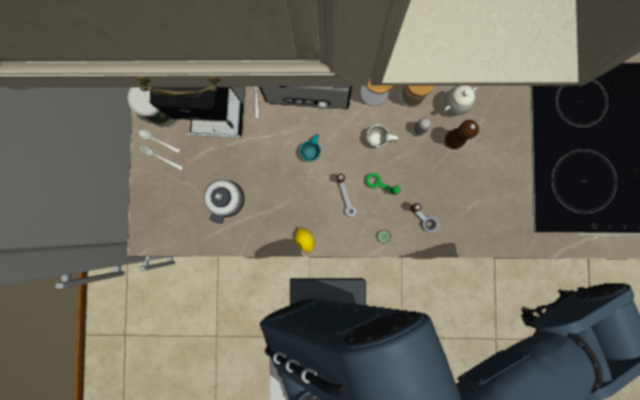

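View pics/top0z.png

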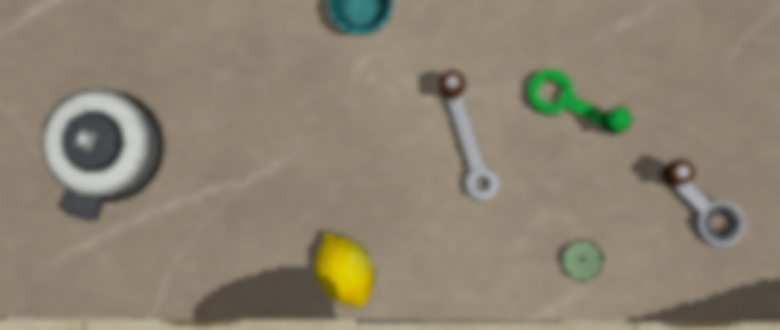

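View pics/side0z.png

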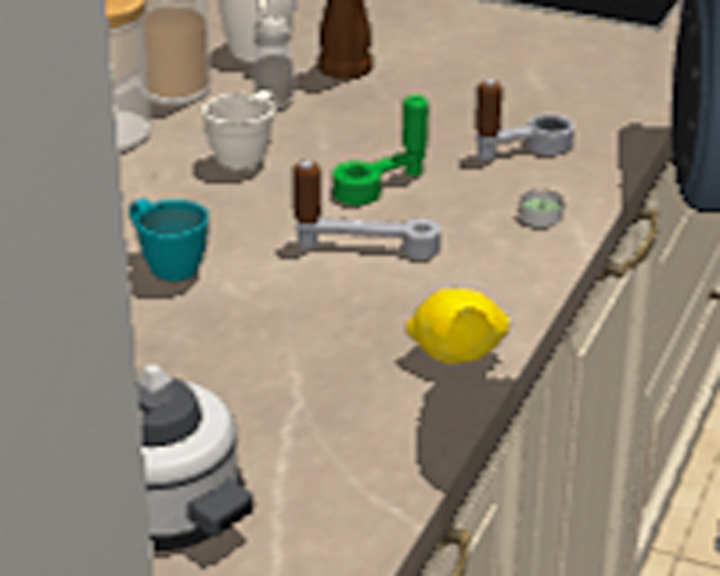

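View pics/side0.png

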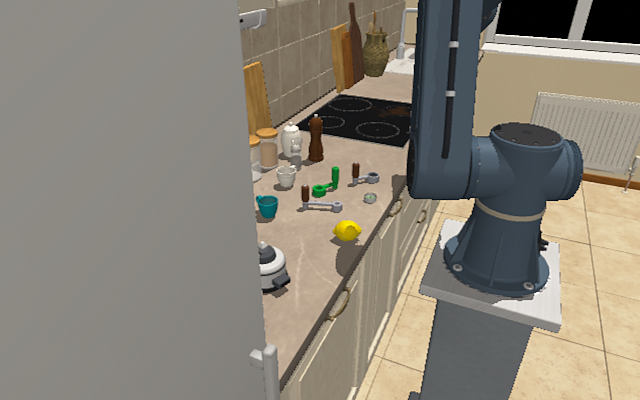

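The top picture shows the mill at about (223,200), with the spout pointing down-image. The short crank's hub is at (430,224) and its brown knob at (417,207). The long crank runs (350,211) to (341,178), and the green look-alike is at (372,180)–(397,190). Next I'll measure these.

```bash
cat >> h.py <<'E'
def tri(p1,a,p2,b):
    c1,d1=ray(p1,a);c2,d2=ray(p2,b)
    d1=d1/np.linalg.norm(d1);d2=d2/np.linalg.norm(d2)
    A=np.stack([d1,-d2],1);t=np.linalg.lstsq(A,c2-c1,rcond=None)[0]
    x,y=c1+t[0]*d1,c2+t[1]*d2
    return (x+y)/2,np.linalg.norm(x-y)
E
python3 - <<'E'
from h import *
t=read_camera('top');s=read_camera('side')
T=lambda u,v:(190+(u+.5)/3-.5,150+(v+.5)/3-.5); S=lambda u,v:(220+(u+.5)/3.6-.5,140+(v+.5)/3.6-.5)
print('hubtop',atz(t,T(719,222),22),atz(s,S(552,129),22),tri(t,T(719,222),s,S(552,129)))
print('knobtop',atz(t,T(681,171),74),atz(s,S(490,84),74),tri(t,T(681,171),s,S(490,84)))
print('tip',atz(t,T(87,138),104),atz(s,S(152,373),104),tri(t,T(87,138),s,S(152,373)))
print('collar',atz(t,T(93,141),80))
print('drum outline',atz(t,T(94,143),70))
print('spout tip',atz(t,T(80,214),20))
print('lc knob',atz(t,T(452,82),74),'hub',atz(t,T(481,183),22))
print('green',atz(t,T(549,91),22),atz(t,T(615,119),74))
print('mill sp',tri(t,spot_point(t,'shaft_foot')[0]['pixel'],s,spot_point(s,'shaft_foot')[0]['pixel']))
# larger crops
for n,p,(x,y,w,h) in(('m_t',t,(200,175,50,50)),('c_t',t,(400,195,50,50)),('m_s',s,(240,235,60,60)),('c_s',s,(340,155,50,40))):
    cv2.imwrite(f'pics/{n}.png',cv2.resize(p['color'][y:y+h,x:x+w,::-1],None,fx=10,fy=10,interpolation=cv2.INTER_CUBIC))
E
python3 -c "
import cv2,numpy as np
a=[cv2.resize(cv2.imread(f'pics/{n}.png'),(400,300 if n!='c_s' else 300)) for n in('m_t','c_t','m_s','c_s')]
cv2.imwrite('pics/q.png',np.vstack([np.hstack(a[:2]),np.hstack(a[2:])]))"
```

```text
hubtop [ 414.30071511 -290.85368917   22.        ] [ 411.064525   -283.31099949   22.        ] (array([ 414.01711153, -292.00452931,   17.3531284 ]), np.float64(0.7348370590807582))
knobtop [ 459.45827638 -245.65678568   74.        ] [ 460.23806177 -245.80475722   74.        ] (array([ 459.77011707, -245.49990052,   74.21434315]), np.float64(0.6858584609186179))
tip [485.96261935 286.55672355 104.        ] [485.35802452 295.03078299 104.        ] (array([487.75628815, 288.62006972,  98.8275733 ]), np.float64(3.116666241210851))
collar [485.06654407 287.1546993   80.        ]
drum outline [483.9692381  288.71015968  70.        ]
spout tip [419.8049982  313.48042039  20.        ]
lc knob [540.01711536 -38.9902596   74.        ] hub [450.3281604 -67.6291181  22.       ]
green [ 537.73908811 -131.96859669   22.        ] [ 506.47250135 -186.56915235   74.        ]
mill sp (array([488.45602119, 290.64266856,  72.35333667]), np.float64(3.430596097893632))
```

View pics/q.png

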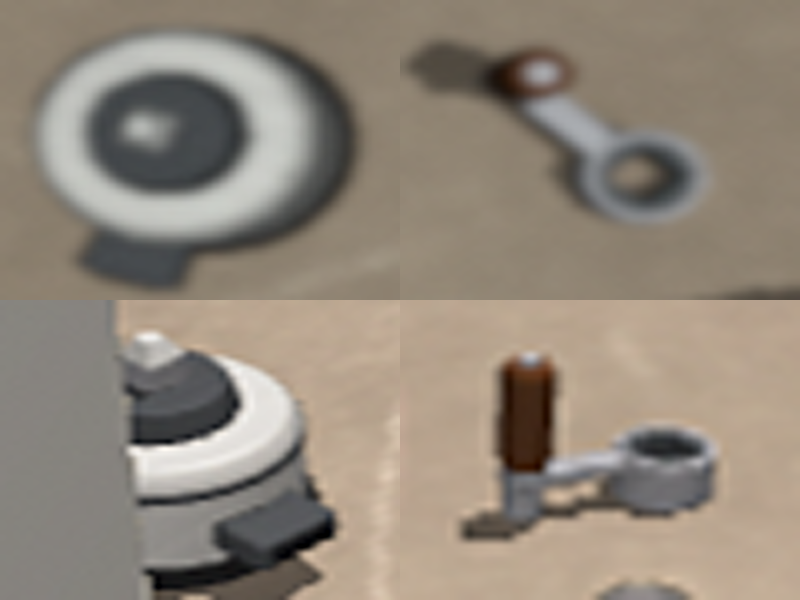

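```bash
cat >> h.py <<'E'
from scipy.spatial.transform import Rotation as Ro
def go(tgt,jaw=None):
    s=sense();R=np.array(s['tcp_rot']);d=R.T@(np.array(tgt)-s['ee_pos'])/10
    print('shift cm',d.round(2))
    if jaw is not None:
        a=np.radians(jaw);z=np.array([np.cos(a),np.sin(a),0]);y=np.array([0,0,-1.]);x=np.cross(y,z)
        print('rotvec',Ro.from_matrix(R.T@np.stack([x,y,z],1)).as_rotvec(degrees=True).round(2))
E
python3 -c "
from h import *
go([459.6,-245.6,290],45)"
```

```text
shift cm [-31.    11.47 -13.11]
rotvec [  -0.   -109.63    0.  ]
```

```bash
python3 -m pendant '[[0,-109.6,0,-31,11.4,-13.1,0.2],[0,-109.6,0,-31,11.4,-13.1,0.2],[0,-109.6,0,-31,11.4,-13.1,0.2],[0,-109.6,0,-31,11.4,-13.1,0.2],[0,-109.6,0,-31,11.4,-13.1,0.2],[0,-109.6,0,-31,11.4,-13.1,0.2],[0,-109.6,0,-31,11.4,-13.1,0.2],[0,-109.6,0,-31,11.4,-13.1,0.2],[0,-109.6,0,-31,11.4,-13.1,0.2],[0,-109.6,0,-31,11.4,-13.1,0.2],[0,-109.6,0,-31,11.4,-13.1,0.2],[0,-109.6,0,-31,11.4,-13.1,0.2],[0,-109.6,0,-31,11.4,-13.1,0.2],[0,-109.6,0,-31,11.4,-13.1,0.2],[0,-109.6,0,-31,11.4,-13.1,0.2],[0,-109.6,0,-31,11.4,-13.1,0.2],[0,-109.6,0,-31,11.4,-13.1,0.2],[0,-109.6,0,-31,11.4,-13.1,0.2],[0,-109.6,0,-31,11.4,-13.1,0.2]]' 40
python3 - <<'E'
from h import *
s=sense();print(s['tcp_rot'].round(3),s['opening'],s['joint_pos'])
go([459.6,-245.6,208],45)
p=read_camera('side');save(p,'s1.png')
cv2.imwrite('pics/s1z.png',cv2.resize(p['color'][90:230,280:460,::-1],None,fx=4,fy=4,interpolation=cv2.INTER_CUBIC))
p=read_camera('top');save(p,'t1.png')
E
```

```text
clock: 2.68
ee_pos: [459.7, -245.8, 290.7]
tcp_rot: [[0.705, 0.0, 0.709], [-0.709, -0.0, 0.705], [0.0, -1.0, 0.0]]
wrist_force: [0.8, 0.2, 0.1]
opening: 51.3
[[ 0.705  0.     0.709]
 [-0.709 -0.     0.705]
 [ 0.    -1.     0.   ]] 51.274212369551876 [-3.32493440e+01  2.58455327e+01  1.04610159e+02  1.26746754e-03
  4.95406312e+01 -7.81172985e+01]
shift cm [-0.02  8.27  0.01]
rotvec [-0.   -0.13  0.  ]
```

View pics/s1z.png

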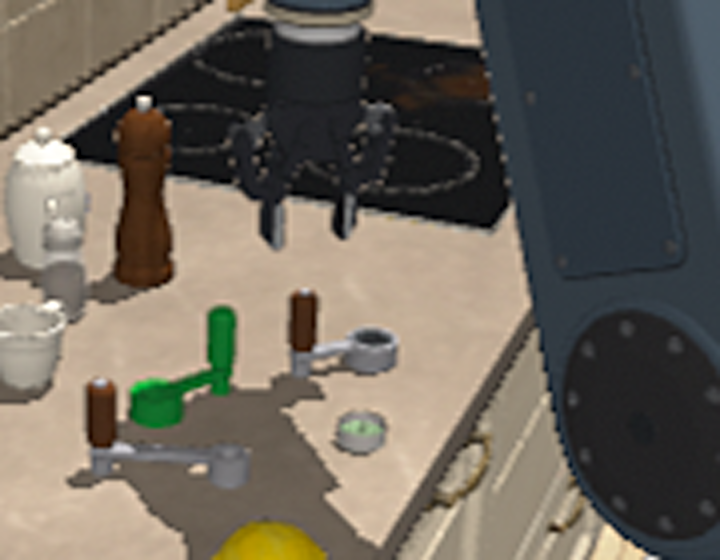

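View pics/t1.png

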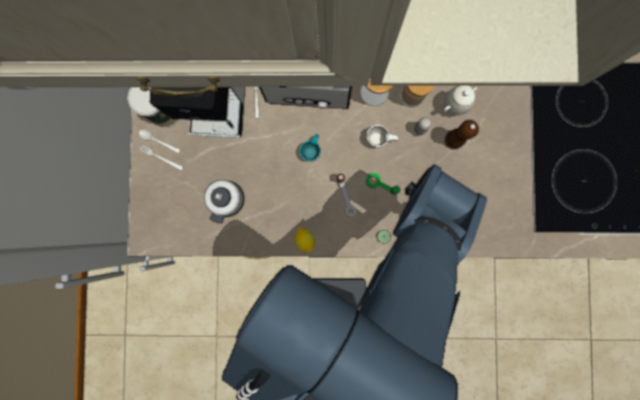

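In the side view the open fingers hang above the knob, clear of the green crank at (335,180), so I'm going down and gripping.

```bash
python3 -m pendant '[[0,0,0,0,2.5,0,0.2],[0,0,0,0,5,0,0.2],[0,0,0,0,7,0,0.2],[0,0,0,0,8.1,0,0.2],[0,0,0,0,8.1,0,0.2]]' 40
python3 - <<'E'
from h import *
p=read_camera('side')
cv2.imwrite('pics/s2z.png',cv2.resize(p['color'][90:230,280:460,::-1],None,fx=4,fy=4,interpolation=cv2.INTER_CUBIC))
E
```

```text
clock: 3.2
ee_pos: [459.1, -245.5, 207.8]
tcp_rot: [[0.706, -0.003, 0.708], [-0.708, 0.002, 0.706], [-0.004, -1.0, -0.001]]
wrist_force: [0.3, 0.2, 0.6]
opening: 51.7
```

View pics/s2z.png

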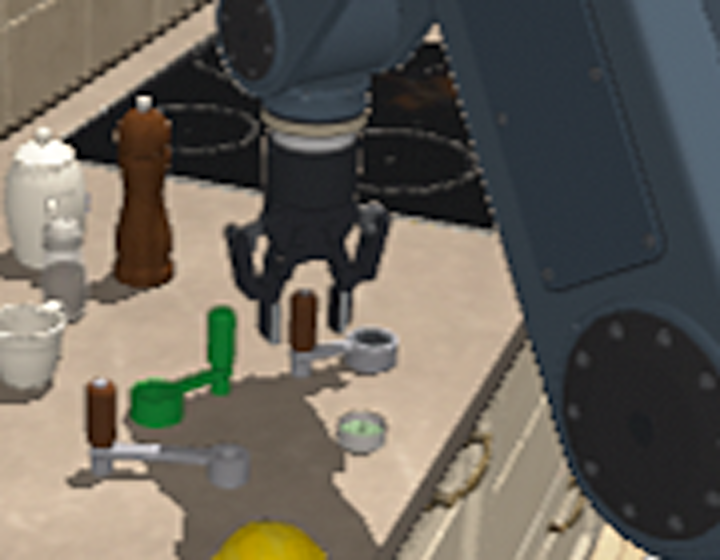

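The knob at about (355,170) sits between the two pads, so I'm closing.

```bash
python3 -m pendant '[[0,0,0,0,0,0,-0.6],[0,0,0,0,0,0,-0.8],[0,0,0,0,0,0,-1],[0,0,0,0,0,0,-1],[0,0,0,0,0,0,-1],[0,0,0,0,0,0,-1],[0,0,0,0,0,0,-1],[0,0,0,0,0,0,-1]]' 60
python3 -m pendant '[[0,0,0,0,-1,0,-1],[0,0,0,0,-3,0,-1],[0,0,0,0,-6,0,-1],[0,0,0,0,-9,0,-1],[0,0,0,0,-12,0,-1],[0,0,0,0,-15,0,-1],[0,0,0,0,-15,0,-1],[0,0,0,0,-15,0,-1]]'
python3 - <<'E'
from h import *
p=read_camera('side')
cv2.imwrite('pics/s3z.png',cv2.resize(p['color'][60:230,280:460,::-1],None,fx=3.5,fy=3.5,interpolation=cv2.INTER_CUBIC))
E
```

```text
clock: 3.92
ee_pos: [459.9, -246.1, 211.0]
tcp_rot: [[0.707, 0.002, 0.707], [-0.707, -0.001, 0.707], [0.002, -1.0, 0.0]]
wrist_force: [-2.2, -0.3, 6.6]
opening: 22.7
clock: 4.58
ee_pos: [459.6, -245.7, 361.8]
tcp_rot: [[0.707, 0.003, 0.707], [-0.707, -0.002, 0.707], [0.004, -1.0, 0.001]]
wrist_force: [-0.4, 0.0, -1.2]
opening: 22.0
```

View pics/s3z.png

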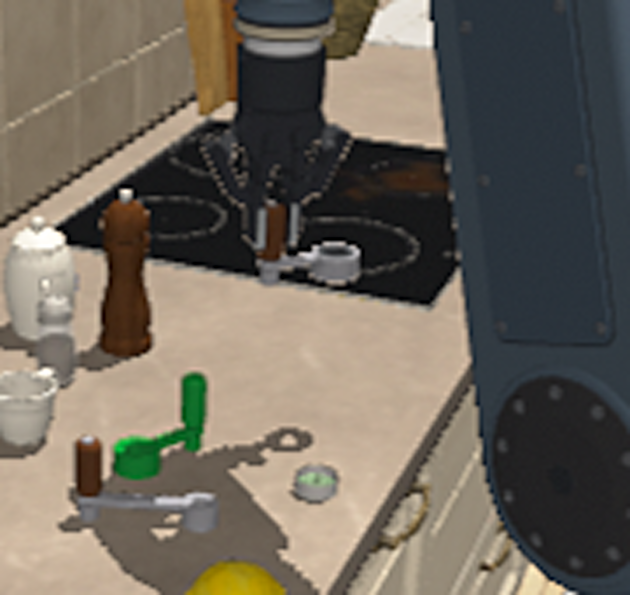

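```bash
python3 -c "
from h import *
go([425.2,311.6,362],158)"
```

```text
shift cm [-41.83  -0.2   36.95]
rotvec [ 4.0000e-02 -1.1303e+02  5.0000e-02]
```

```bash
python3 -m pendant '[[0,-0.5,0,-0.2,0,0.2,-1],[0,-2,0,-0.6,0,0.6,-1],[0,-4,0,-1.3,0,1.1,-1],[0,-6,0,-2.1,0,1.9,-1],[0,-9,0,-3.2,0,2.8,-1],[0,-12,0,-4.4,0,3.9,-1],[0,-15,0,-5.7,0,5,-1],[0,-19,0,-7,0,6.2,-1],[0,-23,0,-8.4,0,7.4,-1],[0,-27,0,-9.8,0,8.6,-1],[0,-31,0,-11.2,0,9.8,-1],[0,-35,0,-12.6,0,11.1,-1],[0,-39,0,-14,0,12.3,-1],[0,-43,0,-15.4,0,13.5,-1],[0,-47,0,-16.8,0,14.7,-1],[0,-50,0,-18.1,0,15.9,-1],[0,-53,0,-19.3,0,17,-1],[0,-55,0,-20.2,0,17.8,-1],[0,-56,0,-20.7,0,18.3,-1],[0,-56,0,-20.9,0,18.5,-1]]'
python3 -c "
from h import *
go([425.2,311.6,362],158)"
```

```text
clock: 6.3
ee_pos: [442.4, 34.1, 359.5]
tcp_rot: [[0.981, -0.001, -0.193], [0.193, 0.0, 0.981], [-0.0, -1.0, 0.0]]
wrist_force: [0.2, -0.2, -1.3]
opening: 22.6
shift cm [ 3.68 -0.25 27.56]
rotvec [-2.000e-02 -5.685e+01 -2.000e-02]
```

```bash
python3 -m pendant '[[0,-0.5,0,0,0,0.3,-1],[0,-2,0,0.1,0,0.8,-1],[0,-4,0,0.2,0,1.6,-1],[0,-6,0,0.4,0,2.8,-1],[0,-9,0,0.6,0,4.2,-1],[0,-12,0,0.8,0,5.8,-1],[0,-15,0,1,0,7.5,-1],[0,-19,0,1.2,0,9.3,-1],[0,-23,0,1.5,0,11.1,-1],[0,-27,0,1.7,0,12.9,-1],[0,-31,0,2,0,14.7,-1],[0,-35,0,2.2,0,16.5,-1],[0,-39,0,2.5,0,18.3,-1],[0,-43,0,2.7,0,20.1,-1],[0,-47,0,3,0,21.9,-1],[0,-50,0,3.2,0,23.7,-1],[0,-53,0,3.4,0,25.3,-1],[0,-55,0,3.6,0,26.6,-1],[0,-56.5,0,3.7,0,27.3,-1],[0,-57,0,3.7,0,27.6,-1]]'
python3 - <<'E'
from h import *
for n in('top','side'):
    p=read_camera(n);save(p,n+'4.png')
    print(n,spot_point(p,'crank')[:3],spot_point(p,'crank_grip')[:3],spot_point(p,'shaft_foot')[:2])
    print(proj(p,[485.5,287.3,104]),proj(p,[485.5,287.3,80]),proj(p,[485.5,287.3,172]))
    x,y,w,h=(170,140,110,90) if n=='top' else (225,150,110,110)
    cv2.imwrite(f'pics/{n}4z.png',cv2.resize(p['color'][y:y+h,x:x+w,::-1],None,fx=5,fy=5,interpolation=cv2.INTER_CUBIC))
E
```

```text
clock: 7.97
ee_pos: [426.5, 311.6, 359.5]
tcp_rot: [[0.373, -0.0, -0.928], [0.928, -0.0, 0.373], [-0.0, -1.0, 0.0]]
wrist_force: [-0.2, -0.7, -1.7]
opening: 22.6
top [{'pixel': [370.7, 182.7], 'score': 0.54}] [{'pixel': [197.8, 220.9], 'score': 0.8}, {'pixel': [393.7, 189.9], 'score': 0.76}] [{'pixel': [215.8, 198.1], 'score': 0.91}]
[218.3872788  195.83870909] [220.61633953 196.50803261] [211.55053102 193.78582821]
side [{'pixel': [258.8, 226.3], 'score': 0.8}, {'pixel': [316.5, 192.9], 'score': 0.61}, {'pixel': [283.2, 214.9], 'score': 0.36}] [{'pixel': [336.9, 169.9], 'score': 0.86}, {'pixel': [280.6, 215.1], 'score': 0.59}] [{'pixel': [264.4, 250.5], 'score': 0.75}]
[263.57772677 241.39747784] [264.21996728 250.0123972 ] [261.66990613 215.80625343]
```

View pics/top4z.png

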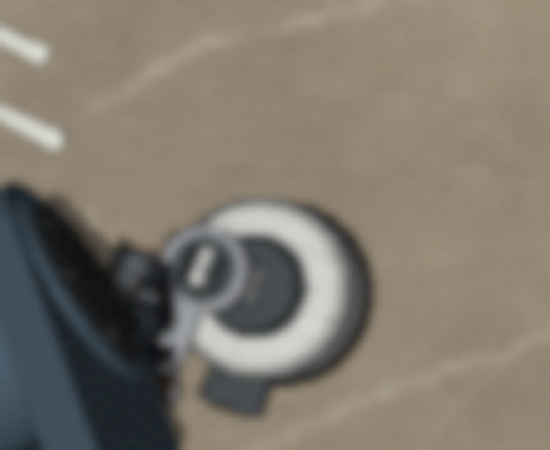

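View pics/side4z.png

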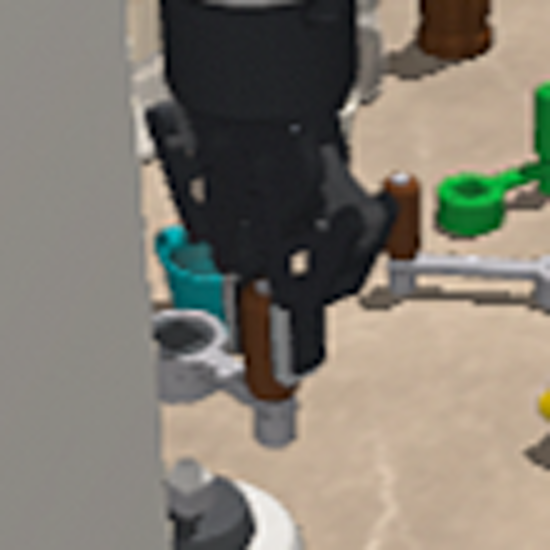

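Seen from above, the hub ring at (211,194) lies over the projected shaft axis (211.5,193.8), with the shaft visible through the hole. The side view agrees: hub (262,217) against (261.7,215.8). Going down.

```bash
python3 -m pendant '[[0,0,0,0,0.7,0.05,-1],[0,0,0,0,1.5,0.05,-1],[0,0,0,0,2.3,0.1,-1],[0,0,0,0,3.1,0.1,-1],[0,0,0,0,3.8,0.1,-1],[0,0,0,0,4,0.1,-1],[0,0,0,0,4,0.1,-1]]'
python3 - <<'E'
from h import *
for n in('top','side'):
    p=read_camera(n)
    print(proj(p,[485.5,287.3,104]),proj(p,[485.5,287.3,80]),proj(p,[485.5,287.3,132]))
    x,y,w,h=(170,140,110,90) if n=='top' else (225,150,110,110)
    cv2.imwrite(f'pics/{n}5z.png',cv2.resize(p['color'][y:y+h,x:x+w,::-1],None,fx=5,fy=5,interpolation=cv2.INTER_CUBIC))
E
```

```text
clock: 8.95
ee_pos: [425.6, 311.2, 318.8]
tcp_rot: [[0.375, -0.001, -0.927], [0.927, -0.001, 0.375], [-0.001, -1.0, 0.001]]
wrist_force: [-1.0, 0.7, -1.5]
opening: 22.2
[218.3872788  195.83870909] [220.61633953 196.50803261] [215.66963422 195.02267773]
[263.57772677 241.39747784] [264.21996728 250.0123972 ] [262.80835605 231.07725255]
```

View pics/top5z.png

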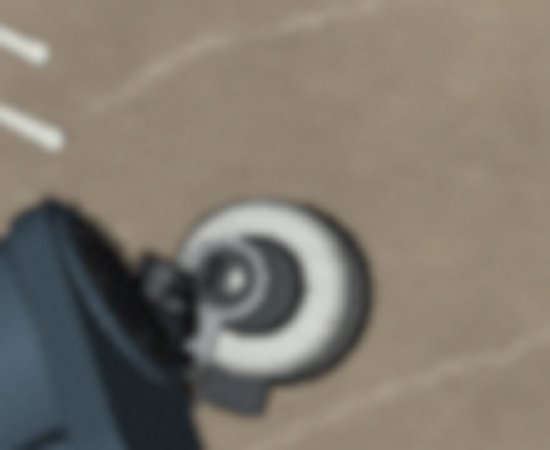

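View pics/side5z.png

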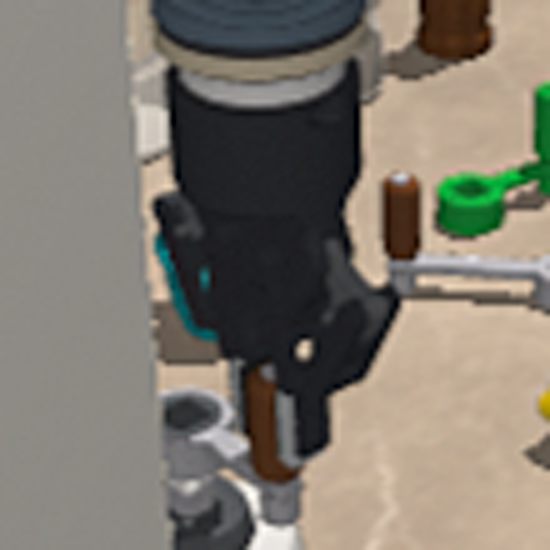

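The shaft tip is centred in the hole at about (217,196) in the top view. I'm lowering the rest slowly.

```bash
python3 -m pendant '[[0,0,0,0,0.4,0,-1],[0,0,0,0,0.8,0,-1],[0,0,0,0,1.2,0,-1],[0,0,0,0,1.5,0,-1],[0,0,0,0,1.5,0,-1]]'
python3 -m pendant '[[0,0,0,0,0.3,0,-1],[0,0,0,0,0.6,0,-1],[0,0,0,0,0.9,0,-1],[0,0,0,0,1.1,0,-1],[0,0,0,0,1.1,0,-1]]'
```

```text
clock: 9.47
ee_pos: [425.5, 311.1, 303.9]
tcp_rot: [[0.375, -0.001, -0.927], [0.927, -0.001, 0.375], [-0.001, -1.0, 0.001]]
wrist_force: [-1.1, -0.6, -1.2]
opening: 22.7
clock: 9.88
ee_pos: [425.6, 311.2, 293.2]
tcp_rot: [[0.375, -0.001, -0.927], [0.927, -0.0, 0.375], [-0.001, -1.0, 0.0]]
wrist_force: [-0.5, 0.9, -1.4]
opening: 22.4
```

```bash
python3 -m pendant '[[0,0,0,0,0.1,0,-1],[0,0,0,0,0.2,0,-1],[0,0,0,0,0.2,0,-1]]'
python3 -m pendant '[[0,0,0,0,0.1,0,-1],[0,0,0,0,0.2,0,-1],[0,0,0,0,0.2,0,-1]]'
python3 - <<'E'
from h import *
for n in('top','side'):
    p=read_camera(n)
    print(proj(p,[485.5,287.3,104]),proj(p,[485.5,287.3,80]))
    x,y,w,h=(170,140,110,90) if n=='top' else (225,190,110,90)
    cv2.imwrite(f'pics/{n}6z.png',cv2.resize(p['color'][y:y+h,x:x+w,::-1],None,fx=5,fy=5,interpolation=cv2.INTER_CUBIC))
E
```

```text
clock: 10.13
ee_pos: [425.7, 311.2, 291.6]
tcp_rot: [[0.375, 0.0, -0.927], [0.927, -0.0, 0.375], [-0.0, -1.0, -0.0]]
wrist_force: [-0.6, 0.0, -1.6]
opening: 22.2
clock: 10.38
ee_pos: [425.6, 311.5, 290.4]
tcp_rot: [[0.375, 0.0, -0.927], [0.927, 0.001, 0.375], [0.001, -1.0, -0.0]]
wrist_force: [-5.1, 0.3, 8.3]
opening: 22.0
[218.3872788  195.83870909] [220.61633953 196.50803261]
[263.57772677 241.39747784] [264.21996728 250.0123972 ]
```

View pics/top6z.png

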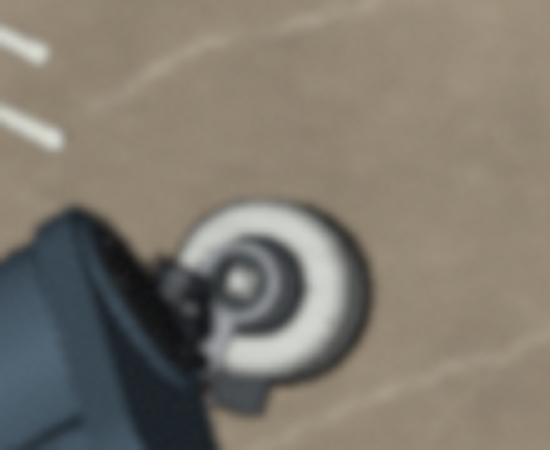

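View pics/side6z.png

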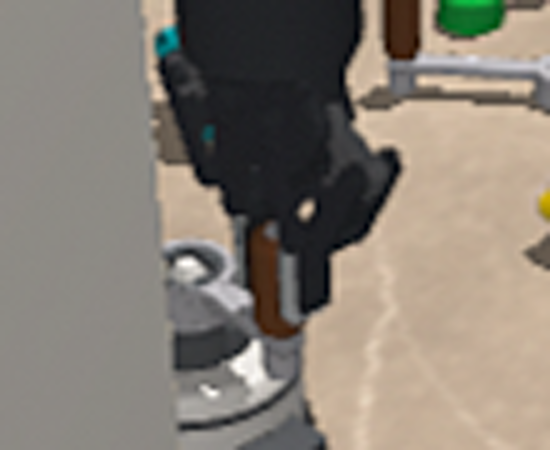

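The crank bottoms out at TCP z 290.4 with 8 N upward, and both views show the hub down on the collar. Now the first half turn.

```bash
python3 -m pendant '[[0,0,0,0.5,-0.05,0,-1],[0,0,0,1.68,-0.05,-0.22,-1],[0,0,0,3.25,-0.05,-0.87,-1],[0,0,0,4.6,-0.05,-1.9,-1],[0,0,0,5.63,-0.05,-3.25,-1],[0,0,0,6.28,-0.05,-4.82,-1],[0,0,0,6.5,-0.05,-6.5,-1],[0,0,0,6.5,-0.05,-6.5,-1]]'
python3 - <<'E'
from h import *
for n in('top','side'):
    p=read_camera(n)
    x,y,w,h=(170,140,110,90) if n=='top' else (225,190,110,90)
    cv2.imwrite(f'pics/{n}7z.png',cv2.resize(p['color'][y:y+h,x:x+w,::-1],None,fx=5,fy=5,interpolation=cv2.INTER_CUBIC))
E
```

```text
clock: 11.15
ee_pos: [512.4, 347.0, 290.7]
tcp_rot: [[0.376, 0.002, -0.927], [0.927, 0.001, 0.376], [0.002, -1.0, -0.002]]
wrist_force: [3.5, 4.5, 5.6]
opening: 22.2
```

View pics/top7z.png

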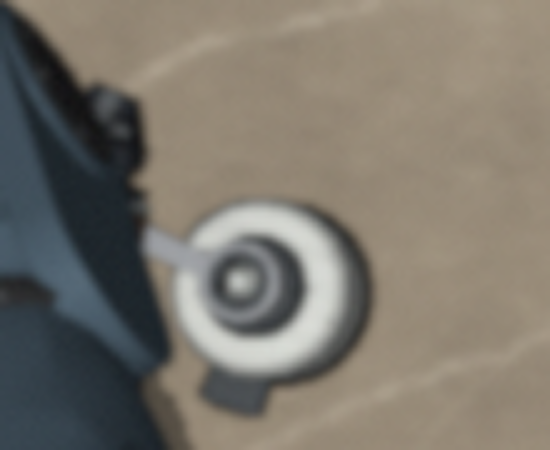

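View pics/side7z.png

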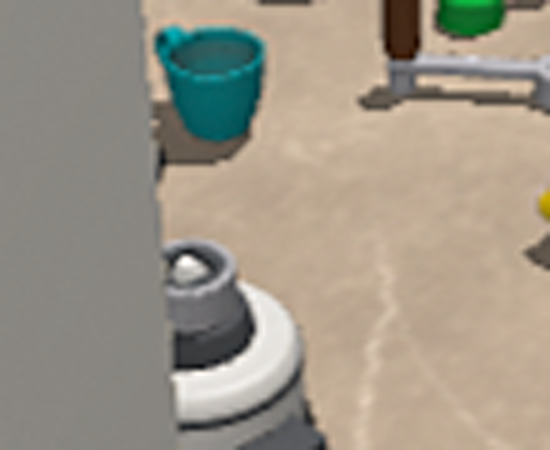

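The hub stays seated and the shaft turned with the crank through the first quarter. Continuing to one full turn.

```bash
python3 -m pendant '[[0,0,0,-0.22,0,-1.68,-1],[0,0,0,-0.87,0,-3.25,-1],[0,0,0,-1.9,0,-4.6,-1],[0,0,0,-3.25,0,-5.63,-1],[0,0,0,-4.82,0,-6.28,-1],[0,0,0,-6.5,0,-6.5,-1],[0,0,0,-8.18,0,-6.28,-1],[0,0,0,-9.75,0,-5.63,-1],[0,0,0,-11.1,0,-4.6,-1]]'
python3 -m pendant '[[0,0,0,-1.03,0,1.35,-1],[0,0,0,-1.68,0,2.92,-1],[0,0,0,-1.9,0,4.6,-1],[0,0,0,-1.68,0,6.28,-1],[0,0,0,-1.03,0,7.85,-1],[0,0,0,0,0,9.2,-1],[0,0,0,1.35,0,10.23,-1],[0,0,0,2.92,0,10.88,-1],[0,0,0,4.6,0,11.1,-1],[0,0,0,4.6,0,11.1,-1]]'
python3 - <<'E'
from h import *
for n in('top','side'):
    p=read_camera(n)
    x,y,w,h=(170,140,110,90) if n=='top' else (225,190,110,90)
    cv2.imwrite(f'pics/{n}8z.png',cv2.resize(p['color'][y:y+h,x:x+w,::-1],None,fx=5,fy=5,interpolation=cv2.INTER_CUBIC))
E
```

```text
clock: 12.0
ee_pos: [510.8, 226.6, 290.8]
tcp_rot: [[0.376, 0.002, -0.927], [0.927, 0.002, 0.376], [0.002, -1.0, -0.001]]
wrist_force: [0.9, 10.1, 1.1]
opening: 22.5
clock: 12.83
ee_pos: [425.7, 312.9, 290.5]
tcp_rot: [[0.374, 0.002, -0.928], [0.928, 0.0, 0.374], [0.001, -1.0, -0.002]]
wrist_force: [1.4, 1.2, 2.6]
opening: 22.4
```

View pics/top8z.png

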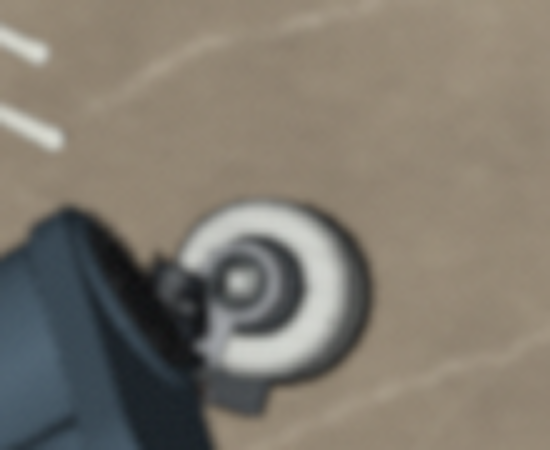

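View pics/side8z.png

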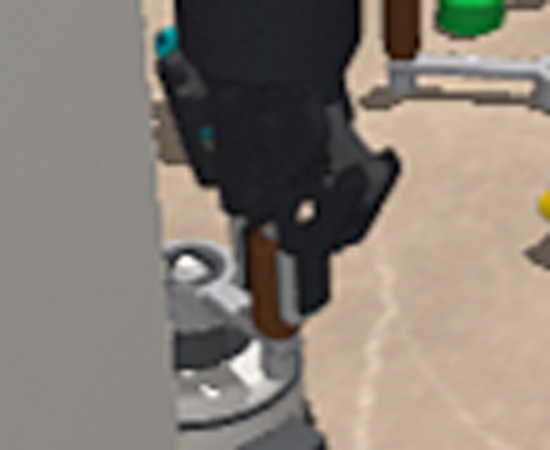

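One full turn is done, with the hub still seated. For the second turn I'll run half turns, then go 45° past.

```bash
python3 -m pendant '[[0,0,0,1.68,0,-0.22,-1],[0,0,0,3.25,0,-0.87,-1],[0,0,0,4.6,0,-1.9,-1],[0,0,0,5.63,0,-3.25,-1],[0,0,0,6.28,0,-4.82,-1],[0,0,0,6.5,0,-6.5,-1],[0,0,0,6.28,0,-8.18,-1],[0,0,0,5.63,0,-9.75,-1],[0,0,0,4.6,0,-11.1,-1],[0,0,0,3.25,0,-12.13,-1],[0,0,0,1.68,0,-12.78,-1],[0,0,0,0,0,-13,-1]]'
python3 -m pendant '[[0,0,0,-1.68,0,0.22,-1],[0,0,0,-3.25,0,0.87,-1],[0,0,0,-4.6,0,1.9,-1],[0,0,0,-5.63,0,3.25,-1],[0,0,0,-6.28,0,4.82,-1],[0,0,0,-6.5,0,6.5,-1],[0,0,0,-6.28,0,8.18,-1],[0,0,0,-5.63,0,9.75,-1],[0,0,0,-4.6,0,11.1,-1],[0,0,0,-3.25,0,12.13,-1],[0,0,0,-1.68,0,12.78,-1],[0,0,0,0,0,13,-1]]'
python3 -m pendant '[[0,0,0,1.68,0,-0.22,-1],[0,0,0,3.25,0,-0.87,-1],[0,0,0,4.6,0,-1.9,-1],[0,0,0,4.6,0,-1.9,-1],[0,0,0,4.6,0,-1.9,-1],[0,0,0,4.6,0,-1.9,-1]]'
python3 - <<'E'
from h import *
for n in('top','side'):
    p=read_camera(n)
    x,y,w,h=(170,140,110,90) if n=='top' else (225,190,110,90)
    cv2.imwrite(f'pics/{n}9z.png',cv2.resize(p['color'][y:y+h,x:x+w,::-1],None,fx=5,fy=5,interpolation=cv2.INTER_CUBIC))
E
```

```text
clock: 13.93
ee_pos: [546.3, 261.4, 290.7]
tcp_rot: [[0.376, 0.001, -0.927], [0.927, 0.001, 0.376], [0.002, -1.0, -0.0]]
wrist_force: [-2.6, 5.0, 6.4]
opening: 22.3
clock: 14.93
ee_pos: [424.9, 311.1, 290.5]
tcp_rot: [[0.375, 0.0, -0.927], [0.927, -0.001, 0.375], [-0.001, -1.0, -0.001]]
wrist_force: [6.7, -6.4, 3.6]
opening: 22.1
clock: 15.43
ee_pos: [460.2, 346.8, 290.7]
tcp_rot: [[0.376, 0.001, -0.927], [0.927, 0.002, 0.376], [0.002, -1.0, 0.0]]
wrist_force: [-1.4, 7.3, 6.0]
opening: 22.4
```

View pics/top9z.png

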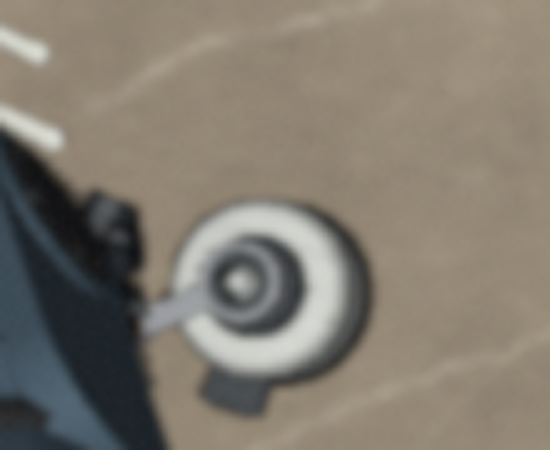

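View pics/side9z.png

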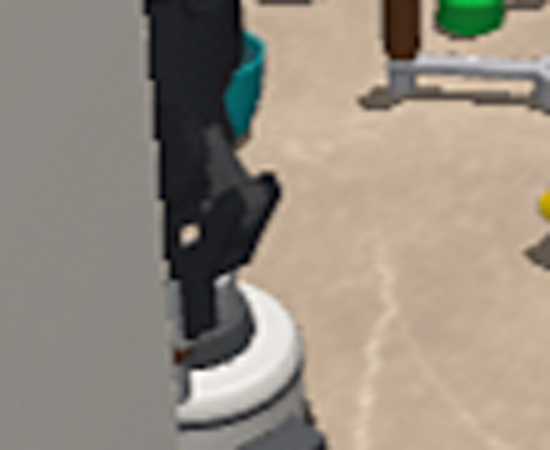

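The top view shows the arm pointing along about 113° and the hub seated, so the total turn is about 765°. Releasing and lifting straight up.

```bash
python3 -m pendant '[[0,0,0,0,0,0,-0.2],[0,0,0,0,0,0,0],[0,0,0,0,0,0,0.2],[0,0,0,0,0,0,0.2],[0,0,0,0,0,0,0.2]]'
python3 -m pendant '[[0,0,0,0,-1,0,0.2],[0,0,0,0,-3,0,0.2],[0,0,0,0,-6,0,0.2],[0,0,0,0,-9,0,0.2],[0,0,0,0,-12,0,0.2],[0,0,0,0,-12,0,0.2]]'
python3 - <<'E'
from h import *
go([330,100,411])
E
```

```text
clock: 15.95
ee_pos: [460.4, 346.5, 290.0]
tcp_rot: [[0.375, -0.001, -0.927], [0.927, -0.0, 0.375], [-0.001, -1.0, 0.0]]
wrist_force: [-0.1, 0.3, -1.0]
opening: 51.3
clock: 16.45
ee_pos: [461.1, 347.1, 416.9]
tcp_rot: [[0.375, 0.008, -0.927], [0.927, 0.005, 0.375], [0.008, -1.0, -0.005]]
wrist_force: [0.3, 0.4, 0.1]
opening: 51.3
shift cm [-27.82   0.37   2.89]
```

```bash
python3 -m pendant '[[0,0,0,-2,0,0.2,0.2],[0,0,0,-5,0,0.5,0.2],[0,0,0,-8,0,0.8,0.2],[0,0,0,-11,0,1.1,0.2],[0,0,0,-14,0,1.4,0.2],[0,0,0,-17,0,1.7,0.2],[0,0,0,-20,0,2,0.2],[0,0,0,-23,0,2.3,0.2],[0,0,0,-26,0,2.6,0.2],[0,0,0,-27.8,0,2.8,0.2],[0,0,0,-27.8,0,2.8,0.2],[0,0,0,-27.8,0,2.8,0.2],[0,0,0,-27.8,0,2.8,0.2]]'
python3 - <<'E'
from h import *
a=[]
for n in('top','side'):
    p=read_camera(n);save(p,n+'10.png')
    x,y,w,h=(180,150,80,90) if n=='top' else (225,190,80,90)
    a.append(cv2.resize(p['color'][y:y+h,x:x+w,::-1],None,fx=5,fy=5,interpolation=cv2.INTER_CUBIC))
    if n=='top': print(atz(p,spot_point(p,'long_crank')[0]['pixel'],0))
    print(spot_point(p,'crank')[:2],spot_point(p,'long_crank')[:2],proj(p,[485.7,287.2,80]),proj(p,[485.7,287.2,102]))
cv2.imwrite('pics/f.png',np.hstack(a)); print(sense()['wrist_force'],sense()['qd'].round(2))
E
```

```text
clock: 17.53
ee_pos: [330.6, 99.8, 410.5]
tcp_rot: [[0.375, 0.001, -0.927], [0.927, 0.0, 0.375], [0.001, -1.0, -0.001]]
wrist_force: [-0.2, -0.4, -0.4]
opening: 51.2Traceback (most recent call last):
  File "<stdin>", line 7, in <module>
IndexError: list index out of range
```

View pics/top10.png

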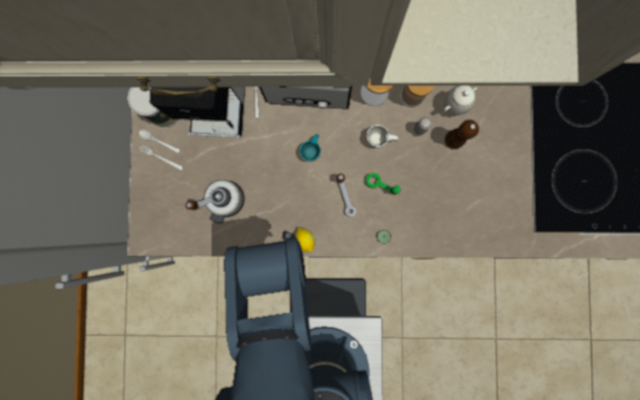

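The crank is on the mill with its knob at (191,204), and the long crank is where it lay, (350,211)–(341,178). One closer look at the seating.

Run:
```python
from h import *
a=[]
for n in('top','side'):
    p=read_camera(n)
    x,y,w,h=(180,150,80,90) if n=='top' else (225,190,80,90)
    a.append(cv2.resize(p['color'][y:y+h,x:x+w,::-1],None,fx=5,fy=5,interpolation=cv2.INTER_CUBIC))
    print(spot_point(p,'crank')[:2],spot_point(p,'long_crank')[:2],proj(p,[485.7,287.2,80]),proj(p,[485.7,287.2,102]),proj(p,[460,347,154]))
cv2.imwrite('pics/f.png',np.hstack(a)); print(sense()['wrist_force'])
```

```text
[{'pixel': [216.5, 194.8], 'score': 0.76}] [{'pixel': [350.3, 211.6], 'score': 0.85}] [220.6540207  196.43496546] [218.61487847 195.82110259] [190.08597842 204.24030209]
[{'pixel': [263.6, 254.1], 'score': 0.86}, {'pixel': [316.5, 190.2], 'score': 0.56}] [{'pixel': [336.4, 207.9], 'score': 0.91}] [264.16630845 249.96644255] [263.57767572 242.07813607] [257.9846893  239.96531876]
[-1.16755804  0.1125557   0.78334956]
```

View pics/f.png

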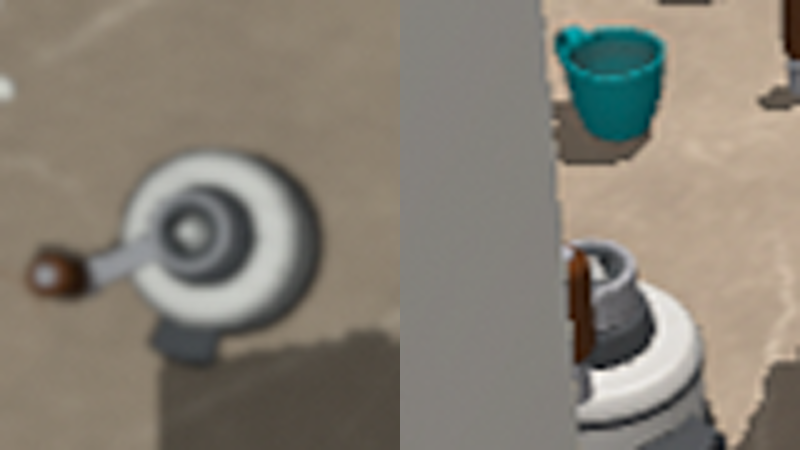

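The hub sits flat on the collar and the released knob is where I let go of it, so I'm handing in.

```bash
python3 -c "
from plant import *
print(job_done())"
```

```text
the job is handed in; nothing more can be done
None
```

I took the short crank by its knob, fitted it onto the mill's shaft and wound it clockwise about 765° (just over two turns) with the gripper heading held. I then let go, backed off and handed the job in at about 17.7 s.

**Fit:** The last top and side pictures show the hub level on the collar and on the shaft's axis. The knob is where I released it, within about 1 pixel of the predicted spot.

**Turns:** I had no direct reading of the spindle. The turn count comes from the path the knob followed. Even allowing for the 15° of play, that leaves about 13 rad, above the 11.6 rad needed.

**Bystanders:** The long crank is still at its starting pixels, to within about 2 pixels. The gripper is clear of everything, with wrist force around 1 N, which is noise.

**Checks that failed or disagreed:** One check script stopped because the network missed an object in the picture; I repeated the check and it passed. The network's point for the crank's origin was about 4 pixels off the predicted one in both views. I put this down to network error, because the pictures show the hub seated.

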